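# Slate board up, tall jar to the front, carousel held

### The job

Set out the pantry carousel: first stand the little slate board, which lies flat on the counter, upright on its narrow end in the middle of the cork patch on the carousel's front ledge, one slate face to the front, and let go of it. Then turn the carousel until the tall jar with the knob on its lid is at the front, right behind the slate board, and finish while holding the carousel still there with a firm grip or push. Leave the board standing, and do not disturb the mug, bowl and squat jar on the counter.

Things in the scene. Friction and masses are not known exactly. Their poses are not given: they have to be found in the camera images.
- board: Two-sided slate board: oak-framed block 90 x 62 x 24 mm, a dark panel in both large faces, 75 to 155 g. At first flat on the counter, left or right of the carousel. Origin at its centre; own x along the 90 mm, y along the 62 mm, z through the 24 mm. Ends and faces are alike. On its narrow (62 x 24 mm) end x is vertical, either way up, and its centre 45 mm above its support.
- stand: Fixed wooden foot of the carousel, 15 mm high: disc of radius 112 mm with a ledge 96 mm wide running out to 170 mm from the centre at the front. Origin on the counter under the carousel's axis; its own -x points to the front, along the ledge and roughly to the robot; z up.
- ledge (a point): Centre of the cork patch (50 mm front to back, 84 mm wide) on the front ledge, on its top 15 mm above the counter, 140 mm to the front of the carousel's axis. Axes parallel to the stand's. The board belongs upright here, its thickness along the stand's x, its 62 mm width across the ledge.
- front_spot (a point): Point fixed on the stand, 68 mm to the front of the carousel's axis, 40 mm above the counter (the turntable's top): where the middle of the tall jar must come.
- tall_knob (a point): Middle of the knob on the tall jar's lid, 181 mm above the counter, 68 mm from the axis, turning with the carousel. Knob: upright cylinder 30 mm across, 165 to 197 mm above the counter; lid and jar below it 53 mm across. The other four jars are as wide, flat-lidded, at most 122 mm above the counter. All five are fixed to the turntable, evenly spaced.
- carousel (a joint): Angle of the wooden turntable (radius 105 mm, top 40 mm above the counter), rad, growing anticlockwise seen from above; 0 or 2 pi: tall jar at the front. It turns either way, a full turn and more, with slight drag (about 0.06 N m), no spring, and stays where it is left.
- mug: White mug, radius 38 mm, 85 mm high, standing on the counter, on the side of the carousel where the board is not. Origin at the centre of its underside. A bystander.
- bowl: White bowl, radius 60 mm, 50 mm high, on the counter far to the left. Origin at the centre of its underside. A bystander.
- jam_jar: Squat jar with a metal lid, radius 34 mm, 80 mm high, standing on the counter far to the right. Origin at the centre of its underside. A bystander.
Mind the look-alikes: they are no part of the job. What is meant by the board is not blue, orange or pink, and is the smaller of those in its own colour.

How it is judged:
By the outcome, as a careful person would: the job done as asked, in the order asked, and still so for the second after the job is handed in, while the arm keeps its last pose, push and grip.
It also fails if it takes over 67 s, if anything falls off the work surface, if the arm or the gripper's body presses on something with over 40 N, if the wrist force passes 120 N, or if a joint passes its speed limit or range.

### The arm

A 7-joint arm with a two-finger parallel gripper is mounted at the origin on the work surface. World frame = base frame: x ahead of the robot, y to its left, z up, the work surface at z = 0. Lengths are in m, angles in rad, forces in N, time in s.
With the tool pointing down it reaches from about 0.425 to 0.875 m from the base axis. Payload 4.7 kg.
Tool frame: the origin (TCP) lies between the finger pads; the fingertips stand arm.tcp_to_tips ahead of it and the grasp point (between the pads) lies 8 mm behind it (arm.tcp_to_tips is the distance from the TCP to the fingertips, in m); z points along the fingers, y is the line along which they close (so a half turn about z gives the same grasp; the last joint's range is limited). The gripper opens to 85 mm and grips with 20 to 120 N. Pads are 22 mm wide; open, the fingers measure 114 mm over their backs; the gripper's body (76 mm by 85 mm) begins 54 mm behind the grasp point. The pads swing forward as they close: fully open they stand 13 mm farther back than shut.
Start: joints at [-1.311, 0.321, -0.07, 1.45, 0.023, 1.371, -0.057], TCP at [0.158, 0.63, 0.242] pointing down, gripper open.
Joint ranges: [-2.86, 2.86], [-0.3, 2.09], [-1.38, 1.24], [0.06, 2.45], [-1.56, 4.7], [0.09, 2.05], [-2.69, 2.69]. Speed limits (rad/s): [2.57, 2.57, 3.14, 3.14, 3.14, 3.14, 3.14].

### API

Orientations are given as a rotation vector (axis times angle).
In Python, from station import arm, capture, workorder gives the robot as it stands.
- The arm moves only by the shell command python3 -m creep 'ROWS' [FORCE]. ROWS is JSON, a list that holds one entry, the list of rows, each a list of 7 numbers: the gripper command: -1 is shut, 1 is fully open, values between are in proportion, then the shift along the tool's x, y, z in m, then the turn, a rotation vector about the tool's x, y, z in rad. A call has 1 to 10 rows; each row is the pose to reach, as a shift and turn from the pose commanded when the call began, along the tool's axes at that moment; what a row does not reach only later rows make up. A row lasts 1/12 s, in which the tool goes at most 41.7 mm and 7.16 degrees, less where a joint would pass 70% of its speed; a pose out of reach is approached as far as the arm can. A call with a gripper value outside its range is refused whole. The fingers move at their own pace and stop on an object; FORCE is the grip in N (left out, the last holds). Time passes only in rows, so rows that repeat a pose let the fingers close. It gives the time, the measured TCP pose, the force, the opening and the grip force at its end, in the units of the state.
- arm.get_state(): the state, without advancing time (a new reading comes with each control period).
- capture(name): name is "side" or "top" or "wrist"; returns a dict with "pixels" (384x512x3 uint8, blue, green, red), "range_z" (384x512 float32, m along the optical axis (not along the pixel's ray), 0 where there is no reading), "camera_matrix" (3x3 intrinsics, pixels), "cam_to_world" (4x4, takes a point from camera to world coordinates). Camera axes: x right, y down, z forward; pixel columns grow to the right and rows downward; lengths in m; the calibration is good to about 2 mm. A picture is of the moment at which its call begins.
- workorder.sign_off(): hands the job in; it is judged then, once.
The state is a dict: "clock": time; "joint_pos": joint angles; "dq": joint speeds; "joint_torque": joint torques, N m; "position": TCP position; "tcp_rot": TCP orientation; "contact_force": force on the tool from outside, world axes, zero at the start; "ft_torque": the same for the moment, N m; "width": opening from 0.0 (shut) to 1.0 (fully open); "grasp_force": force on a finger pad.
Only numpy, scipy, OpenCV 4.12 (cv2) and the standard library are available. Lean on these libraries where they do the work, as an engineer would, in place of code of your own. Each camera call takes 0.05 s, during which the arm holds its last target. There are 200 camera calls.

## Working session

There is one attempt and no reset: what is moved stays moved. The work goes in short steps, Python scripts to look and compute and a shell command to move; the robot and the scene stay as the last step left them, time stands still between calls to the robot, and variables do not carry over. Pictures are saved under pics/ and viewed, at most 12 in all, crops included, and the job is handed in when it is done.

```bash
mkdir -p pics; ls
cat > h.py <<'E'
import numpy as np, cv2
from station import arm, capture
from scipy.spatial.transform import Rotation as R
def pts(c):
    K=c["camera_matrix"];T=c["cam_to_world"];z=c["range_z"]
    v,u=np.mgrid[:384,:512]
    P=np.stack([(u-K[0,2])/K[0,0]*z,(v-K[1,2])/K[1,1]*z,z],-1)
    W=P@T[:3,:3].T+T[:3,3]; W[z==0]=np.nan
    return W
E
python3 - <<'E'
from h import *
s=arm.get_state();print(s,arm.tcp_to_tips)
for n in("top","side"):
    c=capture(n);np.savez(f"pics/{n}0.npz",**c);cv2.imwrite(f"pics/{n}0.png",c["pixels"]);print(n,c["cam_to_world"].round(3).tolist())
a=cv2.imread("pics/top0.png");b=cv2.imread("pics/side0.png")
cv2.imwrite("pics/top0b.png",cv2.resize(a,(800,600)));cv2.imwrite("pics/side0b.png",cv2.resize(b,(800,600)))
E
```

```text
pics
{'clock': 0.0, 'joint_pos': array([-1.3109136 ,  0.3218153 , -0.07009046,  1.45167464,  0.02260976,
        1.37077053, -0.05685544]), 'dq': array([ 0.0005909 , -0.00016919,  0.0006652 ,  0.00226084,  0.00074857,
       -0.00211847, -0.00010808]), 'joint_torque': array([ 1.99136434e-05, -4.93596160e+01, -3.82115152e-01, -3.14318526e+01,
        1.30973768e-02,  1.16740659e-02,  3.33878791e-07]), 'position': array([0.15807769, 0.62996186, 0.24122869]), 'tcp_rot': array([-3.84959317e-01, -3.11778919e+00,  2.94738178e-03]), 'contact_force': array([ 0.75164031, -0.64177237,  0.39693153]), 'ft_torque': array([-0.02001014,  0.04810802, -0.03133967]), 'grasp_force': 0.0, 'width': 0.9972654549941066} 0.011
top [[-0.012, -0.988, 0.153, 0.276], [-1.0, 0.01, -0.016, 0.078], [0.014, -0.153, -0.988, 1.63], [0.0, 0.0, 0.0, 1.0]]
side [[0.91, -0.284, 0.303, 0.022], [-0.415, -0.606, 0.678, -0.927], [-0.008, -0.743, -0.669, 1.119], [0.0, 0.0, 0.0, 1.0]]
```

View pics/top0b.png

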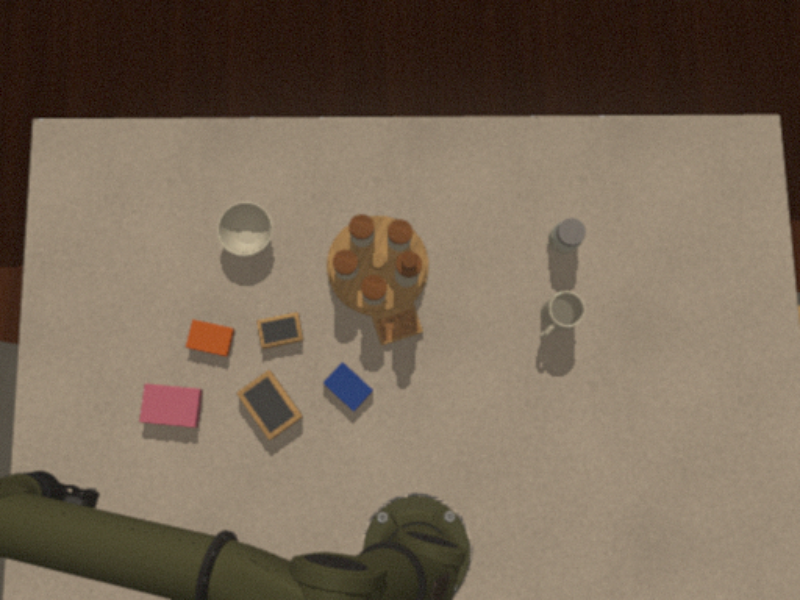

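View pics/side0b.png

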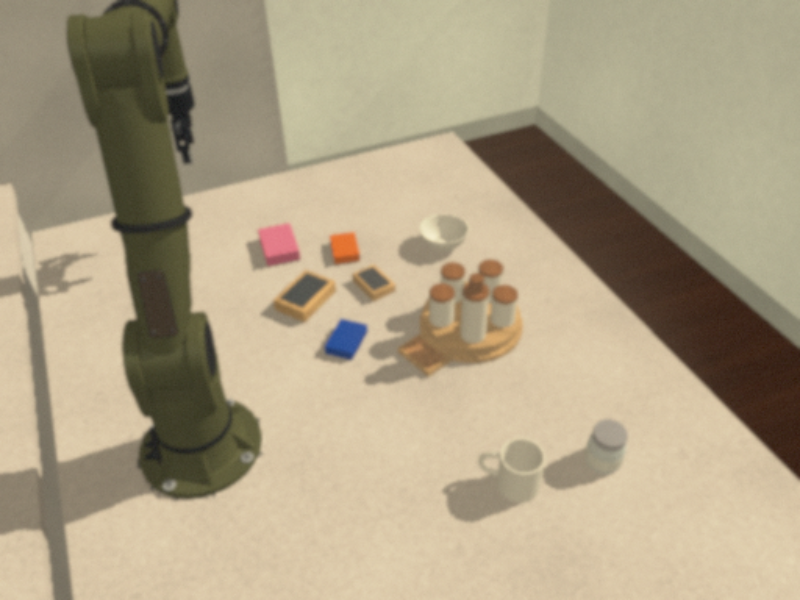

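The board candidates in top0b, both oak-framed slates, are small at (281,331) and large at (270,405). The blue (348,388), orange (210,338) and pink (170,405) blocks are ruled out by colour. The small slate fits, so I'll measure it and confirm with a crop. The tall jar's knob is at about (410,263), and the ledge is at (399,326).

Run:
```python
from h import *
c=dict(np.load("pics/top0.npz"));W=pts(c);img=c["pixels"];hsv=cv2.cvtColor(img,cv2.COLOR_BGR2HSV)
K=c["camera_matrix"];T=c["cam_to_world"]
def rect(m,name):
    p=W[m][:,:2];p=p[~np.isnan(p[:,0])].astype(np.float32)
    r=cv2.minAreaRect(p);print(name,len(p),np.round(r[0],4),np.round(r[1],4),round(r[2],1),"z",np.nanmedian(W[m][:,2]).round(4))
def box(u0,u1,v0,v1):
    m=np.zeros((384,512),bool);m[v0:v1,u0:u1]=1;return m
Z=W[...,2]
rect(box(160,200,195,230)&(Z>.014)&(Z<.035),"small")
rect(box(148,196,232,284)&(Z>.014)&(Z<.04),"big")
rect(box(205,240,230,266)&(Z>.014)&(Z<.04),"blue")
# turntable top circle
reg=box(200,285,130,225)
m=reg&(Z>.03)&(Z<.05);p=W[m][:,:2]
hull=cv2.convexHull(p.astype(np.float32));print("circ",cv2.minEnclosingCircle(p.astype(np.float32)),len(p))
m=reg&(Z>.09)
n,l,st,ce=cv2.connectedComponentsWithStats(m.astype(np.uint8))
for i in range(1,n):
    q=W[l==i]; 
    if len(q)>15: 
        t=q[q[:,2]>q[:,2].max()-.012]; print("jar",ce[i].round(1),len(q),q[:,2].max().round(3),t.mean(0).round(3))
m=box(235,280,190,225)&(Z>.008)&(Z<.026); rect(m,"ledge")
np.set_printoptions(linewidth=200)
cv2.imwrite("pics/crop.png",np.hstack([cv2.resize(img[180:290,135:285],(600,440),interpolation=cv2.INTER_CUBIC)]))
c2=dict(np.load("pics/side0.npz"));W2=pts(c2);Z2=W2[...,2]
v,u=np.mgrid[:384,:512]
b=(u>220)&(u<258)&(v>165)&(v<195)&(Z2>.018)&(Z2<.035);q=W2[b];print("side small",cv2.minAreaRect(q[:,:2].astype(np.float32)),len(q))
k=(Z2>.165)&(Z2<.21)&(u>280)&(u<330)&(v>160)&(v<215);print("knob side",W2[k].mean(0),k.sum())
for lo,hi,nm in((.034,.05,"tt"),(.008,.024,"low")):
    k=(u>250)&(u<340)&(v>165)&(v<245)&(Z2>lo)&(Z2<hi);q=W2[k][:,:2].astype(np.float32);print(nm,len(q),cv2.minEnclosingCircle(q))
```

```text
small 506 [0.462  0.2854] [0.0631 0.0904] 11.0 z 0.0242
big 968 [0.304  0.3051] [0.1229 0.0848] 35.2 z 0.0326
blue 511 [0.3405 0.14  ] [0.0899 0.0616] 47.2 z 0.0244
circ ((0.6033154726028442, 0.07474645972251892), 0.10527924448251724) 1571
jar [231.1 145.4] 234 0.133 [0.662 0.108 0.124]
jar [255.6 148.5] 228 0.126 [0.653 0.027 0.118]
jar [220.7 167.7] 218 0.124 [0.591 0.141 0.115]
jar [260.9 170.5] 279 0.204 [0.574 0.013 0.197]
jar [239.  183.9] 229 0.129 [0.535 0.084 0.121]
ledge 610 [0.4759 0.0255] [0.1472 0.1156] 85.4 z 0.0155
side small ((0.4622552990913391, 0.284268856048584), (0.06407901644706726, 0.09512418508529663), 9.92363166809082) 314
knob side [0.57235235 0.00722223 0.18094164] 175
tt 828 ((0.6023168563842773, 0.07301262766122818), 0.10701655596494675)
low 859 ((0.615882933139801, 0.11361968517303467), 0.21029259264469147)
```

View pics/crop.png

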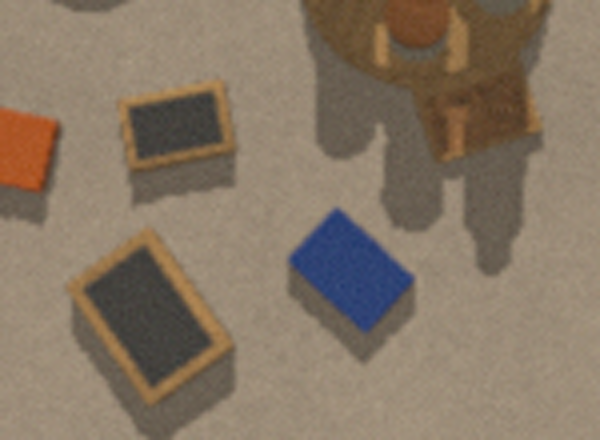

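The crop confirms the small slate at crop (178,125), measured 90 x 62 mm. Next I'll find the ledge direction and the grasp poses. The plan is to grip across the 62 mm with the tool tilted 45° one way, then place it tilted 45° the other way.

```bash
cat >> h.py <<'E'
def ray(c,u,v,z):
    K=c["camera_matrix"];T=c["cam_to_world"]
    d=T[:3,:3]@np.array([(u-K[0,2])/K[0,0],(v-K[1,2])/K[1,1],1]);return T[:3,3]+d*(z-T[2,3])/d[2]
def frame(z,y):
    z=np.array(z,float)/np.linalg.norm(z);y=np.array(y,float);y-=z*(y@z);y/=np.linalg.norm(y)
    return np.stack([np.cross(y,z),y,z],1)
def go(p,Rt):   # row numbers from measured pose to target
    s=arm.get_state();R0=R.from_rotvec(s["tcp_rot"]).as_matrix()
    print("shift",(R0.T@(np.array(p)-s["position"])).round(4),"turn",R.from_matrix(R0.T@Rt).as_rotvec().round(4))
E
python3 - <<'E'
from h import *
c=dict(np.load("pics/top0.npz"));W=pts(c);hsv=cv2.cvtColor(c["pixels"],cv2.COLOR_BGR2HSV)
v,u=np.mgrid[:384,:512]
print(hsv[205,255],hsv[225,235],hsv[209,268])
m=(u>232)&(u<280)&(v>185)&(v<226)&(hsv[...,1]>90)
P=np.array([ray(c,a,b,.015)[:2] for a,b in zip(u[m],v[m])])
A=np.array([.603,.074]);d=np.hypot(*(P-A).T)
q=P[d>.122];r=cv2.minAreaRect(q.astype(np.float32));print(len(q),r,q.mean(0),d.max())
cv2.imwrite("pics/m.png",m*255)
f=q.mean(0)-A;print("front deg",np.degrees(np.arctan2(f[1],f[0])))
print("knob deg",np.degrees(np.arctan2(-.064,-.030)))
th=np.radians(101);L=np.array([np.cos(th),np.sin(th),0]);w=np.array([np.sin(th),-np.cos(th),0])
Rt=frame(L-[0,0,1],w);z=Rt[:,2]
gp=np.array([.462,.285,.020])-.007*L
tcp=gp+.008*z;print("tcp pick",tcp.round(4),z)
go(tcp-.12*z,Rt)
E
```

```text
[ 14 134  97] [ 14  65 102] [ 17 139 143]
431 ((0.46725916862487793, 0.03277882933616638), (0.0574147030711174, 0.09621305018663406), 17.30116844177246) [0.46503399 0.03184582] 0.17427191483684237
front deg -163.00997650848535
knob deg -115.11483488614456
tcp pick [0.4623 0.2837 0.0143] [-0.13492233  0.69411524 -0.70710678]
shift [-0.4152 -0.3386  0.1428] turn [-0.4453  0.6989  1.0712][ WARN:0@0.234] global loadsave.cpp:1063 imwrite_ Unsupported depth image for selected encoder is fallbacked to CV_8U.
```

```bash
python3 -m creep '[[[1,-0.2,-0.17,0.03,-0.22,0.35,0.54],[1,-0.2,-0.17,0.03,-0.22,0.35,0.54],[1,-0.2,-0.17,0.03,-0.22,0.35,0.54],[1,-0.2,-0.17,0.03,-0.22,0.35,0.54],[1,-0.415,-0.339,0.1,-0.445,0.699,1.071],[1,-0.415,-0.339,0.1,-0.445,0.699,1.071],[1,-0.415,-0.339,0.1,-0.445,0.699,1.071],[1,-0.415,-0.339,0.1,-0.445,0.699,1.071],[1,-0.415,-0.339,0.1,-0.445,0.699,1.071],[1,-0.415,-0.339,0.1,-0.445,0.699,1.071]]]'
cat > pick.py <<'E'
from h import *
th=np.radians(101);L=np.array([np.cos(th),np.sin(th),0]);w=np.array([np.sin(th),-np.cos(th),0])
Rt=frame(L-[0,0,1],w);z=Rt[:,2]
tcp=np.array([.462,.285,.024])-.007*L+.008*z
E
python3 -c "
from pick import *
go(tcp-.1*z,Rt);print(arm.get_state()['joint_pos'].round(2))"
```

```text
clock: 0.93
position: [0.4034, 0.2991, 0.1704]
tcp_rot: [-1.506, -2.004, -0.618]
contact_force: [1.1, 0.3, -1.0]
width: 0.999
grasp_force: 0.0
shift [-0.1305  0.0444 -0.0063] turn [-0.0289  0.0487  0.0789]
[-0.64  0.07  0.44  2.1  -0.85  1.18  0.51]
```

```bash
python3 -m creep '[[[1,-0.04,0.015,-0.002,-0.029,0.049,0.079],[1,-0.08,0.03,-0.004,-0.029,0.049,0.079],[1,-0.13,0.044,-0.006,-0.029,0.049,0.079],[1,-0.13,0.044,-0.006,-0.029,0.049,0.079],[1,-0.13,0.044,-0.006,-0.029,0.049,0.079],[1,-0.13,0.044,-0.006,-0.029,0.049,0.079],[1,-0.13,0.044,-0.006,-0.029,0.049,0.079]]]'
python3 -c "
from pick import *
go(tcp,Rt);print(arm.get_state()['joint_pos'].round(2))
c=capture('wrist');cv2.imwrite('pics/w1.png',c['pixels'])"
```

```text
clock: 1.52
position: [0.4737, 0.2181, 0.0897]
tcp_rot: [-1.557, -1.903, -0.642]
contact_force: [0.3, 1.0, 0.4]
width: 0.998
grasp_force: 0.0
shift [-0.0032  0.0018  0.0975] turn [-0.0061  0.0025  0.0049]
[-0.46  0.37  0.52  2.02 -0.99  1.28  0.79]
```

View pics/w1.png

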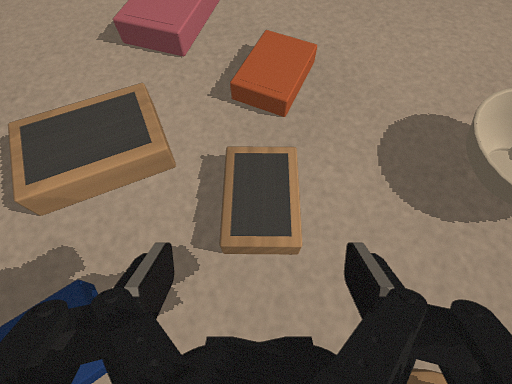

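The wrist view shows the board at (262,200), square and centred between the fingers at about 160 and 360. I'll go in and close on it.

```bash
python3 -m creep '[[[1,0,0,0.03,0,0,0],[1,-0.002,0,0.055,0,0,0],[1,-0.003,0.001,0.08,0,0,0],[1,-0.003,0.001,0.09,0,0,0],[1,-0.003,0.002,0.097,0,0,0],[1,-0.003,0.002,0.097,0,0,0],[1,-0.003,0.002,0.097,0,0,0]]]' 50
python3 -m creep '[[[-1,0,0,0,0,0,0],[-1,0,0,0,0,0,0],[-1,0,0,0,0,0,0],[-1,0,0,0,0,0,0],[-1,0,0,0,0,0,0],[-1,0,0,0,0,0,0],[-1,0,0,0,0,0,0],[-1,0,0,0,0,0,0],[-1,0,0,0,0,0,0],[-1,0,0,0,0,0,0]]]' 50
python3 -c "
from pick import *
go(tcp,Rt);go(tcp+[0,0,.15],Rt)
c=capture('wrist');cv2.imwrite('pics/w2.png',c['pixels'])"
```

```text
clock: 2.15
position: [0.4638, 0.2822, 0.0191]
tcp_rot: [-1.559, -1.904, -0.643]
contact_force: [0.3, 0.3, 0.7]
width: 0.998
grasp_force: 0.0
clock: 2.98
position: [0.4644, 0.2813, 0.0193]
tcp_rot: [-1.561, -1.902, -0.644]
contact_force: [-0.1, -3.9, 5.6]
width: 0.711
grasp_force: 55.0
shift [ 0.0013 -0.0016  0.0026] turn [-0.0026  0.003   0.0036]
shift [ 0.107  -0.0015 -0.1038] turn [-0.0026  0.003   0.0036]
```

View pics/w2.png

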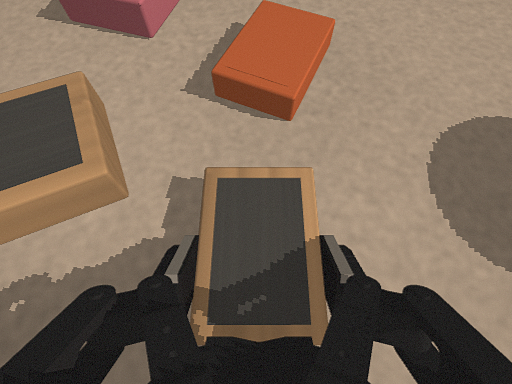

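Board is gripped between the pads at (175–345, 260). I'll lift it 0.12 m, then reorient it above the ledge.

```bash
python3 -m creep '[[[-1,0.02,0,-0.02,0,0,0],[-1,0.045,0,-0.045,0,0,0],[-1,0.07,0,-0.07,0,0,0],[-1,0.095,0,-0.095,0,0,0],[-1,0.106,0,-0.106,0,0,0],[-1,0.106,0,-0.106,0,0,0]]]' 50
cat > place.py <<'E'
from h import *
from pick import Rt as Rp
f=np.radians(17.3);s_=np.array([np.cos(f),np.sin(f),0]);LED=np.array([.4685,.0325,.015])
Rf=frame(s_-[0,0,1],[np.sin(f),-np.cos(f),0])
off=Rp.T@(np.array([.462,.285,.012])-np.array([.4644,.2813,.0193]))
tcpf=LED+[0,0,.045]-Rf@off
E
python3 -c "
from place import *
print(off,tcpf);go(tcpf+[0,0,.1]-.03*s_,Rf);print(arm.get_state()['joint_pos'].round(2),arm.get_state()['grasp_force'])"
```

```text
clock: 3.53
position: [0.4657, 0.2828, 0.1727]
tcp_rot: [-1.558, -1.906, -0.652]
contact_force: [1.3, 0.4, -1.3]
width: 0.714
grasp_force: 55.2
[-0.00226984 -0.00164991  0.00805392] [0.46508571 0.02970848 0.0673    ]
shift [-0.1814 -0.0801 -0.1739] turn [-1.0314 -0.0036  1.0418]
[-0.59  0.2   0.5   1.99 -0.94  1.26  0.55] 55.22084355354309
```

```bash
sed -i 's/\[np.sin(f),-np.cos(f),0\])/[-np.sin(f),np.cos(f),0])/' place.py
python3 -c "
from place import *
print(tcpf, 'long axis final',Rf@Rp.T@np.array([np.cos(np.radians(101)),np.sin(np.radians(101)),0]));go(tcpf+[0,0,.1]-.03*s_,Rf)"
```

```text
[0.4610396  0.03190443 0.06408996] long axis final [ 9.51724545e-17  2.96268174e-18 -1.00000000e+00]
shift [-0.1816 -0.0836 -0.1695] turn [ 0.0041 -1.1508 -1.8168]
```

```bash
python3 -m creep '[[[-1,0,0,0,0,-0.575,-0.908],[-1,0,0,0,0,-0.575,-0.908],[-1,-0.02,-0.01,-0.02,0,-0.575,-0.908],[-1,-0.04,-0.02,-0.04,0,-0.575,-0.908],[-1,-0.06,-0.03,-0.06,0,-0.575,-0.908],[-1,-0.08,-0.04,-0.08,0,-0.575,-0.908],[-1,-0.1,-0.05,-0.1,0,-0.575,-0.908],[-1,-0.1,-0.05,-0.1,0,-0.575,-0.908],[-1,-0.1,-0.05,-0.1,0,-0.575,-0.908],[-1,-0.1,-0.05,-0.1,0,-0.575,-0.908]]]'
python3 -c "
from place import *
go(tcpf+[0,0,.1]-.03*s_,Rf);print(arm.get_state()['joint_pos'].round(2))"
```

```text
clock: 4.37
position: [0.4398, 0.1346, 0.1674]
tcp_rot: [0.79, 2.897, 0.531]
contact_force: [-0.6, 1.1, -1.1]
width: 0.712
grasp_force: 55.1
shift [-0.0503 -0.0946 -0.0324] turn [-2.000e-04 -5.836e-01 -9.058e-01]
[-0.63 -0.23  0.43  2.21 -0.22  0.92  0.96]
```

```bash
python3 -m creep '[[[-1,-0.01,-0.02,-0.01,0,-0.584,-0.906],[-1,-0.02,-0.04,-0.015,0,-0.584,-0.906],[-1,-0.03,-0.06,-0.02,0,-0.584,-0.906],[-1,-0.04,-0.08,-0.03,0,-0.584,-0.906],[-1,-0.05,-0.095,-0.032,0,-0.584,-0.906],[-1,-0.05,-0.095,-0.032,0,-0.584,-0.906],[-1,-0.05,-0.095,-0.032,0,-0.584,-0.906],[-1,-0.05,-0.095,-0.032,0,-0.584,-0.906],[-1,-0.05,-0.095,-0.032,0,-0.584,-0.906],[-1,-0.05,-0.095,-0.032,0,-0.584,-0.906]]]'
python3 -c "
from place import *
go(tcpf+[0,0,.1]-.03*s_,Rf);print(arm.get_state()['joint_pos'].round(2))
a=capture('wrist')['pixels'];cv2.imwrite('pics/w3.png',a)"
```

```text
clock: 5.2
position: [0.4518, 0.027, 0.1426]
tcp_rot: [0.12, 2.683, 0.387]
contact_force: [0.2, 1.0, 0.2]
width: 0.71
grasp_force: 55.2
shift [ 0.0084  0.0019 -0.0279] turn [ 0.0523 -0.3033 -0.4337]
[ 0.42 -0.3  -0.27  2.37 -0.61  0.74  2.02]
```

View pics/w3.png

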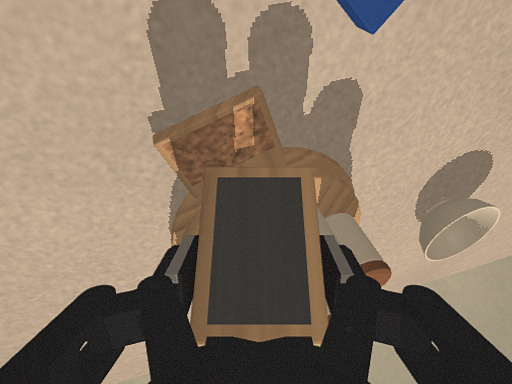

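The board hangs rightly with the ledge below at (220,150), but the arm is folded close to its joint limits. I'll keep converging to see whether it can reach.

```bash
python3 -m creep '[[[-1,0,0,0,0.052,-0.303,-0.434],[-1,0,0,0,0.052,-0.303,-0.434],[-1,0,0,0,0.052,-0.303,-0.434],[-1,0,0,0,0.052,-0.303,-0.434],[-1,0,0,0,0.052,-0.303,-0.434],[-1,0,0,0,0.052,-0.303,-0.434]]]'
python3 -c "
from place import *
go(tcpf+[0,0,.08]-.0*s_,Rf);print(arm.get_state()['joint_pos'].round(2))
print(R.from_rotvec(arm.get_state()['tcp_rot']).as_matrix().round(2), Rf.round(2))"
```

```text
clock: 5.75
position: [0.5096, 0.0176, 0.1564]
tcp_rot: [-0.359, 2.383, 0.141]
contact_force: [-0.2, -0.3, -1.7]
width: 0.716
grasp_force: 56.2
shift [ 0.0396  0.0279 -0.0192] turn [-0.0002 -0.0491 -0.003 ]
[ 0.33 -0.3  -0.22  2.45 -0.89  0.43  2.69]
[[-0.71 -0.3   0.64]
 [-0.22  0.96  0.2 ]
 [-0.67  0.   -0.74]] [[-0.68 -0.3   0.68]
 [-0.21  0.95  0.21]
 [-0.71 -0.   -0.71]]
```

The arm can't tilt outward at the ledge's radius because q2, q4 and q7 are at their limits. New plan: stand the board upright on free counter farther out to the right, regrip it from above across its 24 mm, and place it with the tool straight down.

```bash
cat > mid.py <<'E'
from place import *
g=np.radians(-13);s2=np.array([np.cos(g),np.sin(g),0])
Rm=frame(s2-[0,0,1],[-np.sin(g),np.cos(g),0])
MID=np.array([.61,-.15,.0])
tcpm=MID+[0,0,.045]-Rm@off
E
python3 -c "
from mid import *
c=dict(np.load('pics/top0.npz'));print('mug',ray(c,363,198,.085),'front of arm',ray(c,300,200,0))
go([.46,-.14,.17],Rm);go(tcpm+[0,0,.1],Rm)"
```

```text
mug [ 0.49011644 -0.31841288  0.085     ] front of arm [ 0.49722775 -0.12424616  0.        ]
shift [ 0.0603 -0.1359 -0.0733] turn [ 0.3645 -0.0485  0.3801]
shift [-0.0257 -0.1847  0.0327] turn [ 0.3645 -0.0485  0.3801]
```

```bash
python3 -m creep '[[[-1,0.02,-0.03,-0.02,0,0,0],[-1,0.03,-0.06,-0.04,0,0,0],[-1,0.03,-0.09,-0.04,0.1,0,0.1],[-1,0.03,-0.12,-0.04,0.2,-0.02,0.2],[-1,0.03,-0.136,-0.04,0.3,-0.04,0.3],[-1,0.01,-0.15,-0.02,0.364,-0.048,0.38],[-1,-0.01,-0.17,0.01,0.364,-0.048,0.38],[-1,-0.026,-0.185,0.033,0.364,-0.048,0.38],[-1,-0.026,-0.185,0.033,0.364,-0.048,0.38],[-1,-0.026,-0.185,0.033,0.364,-0.048,0.38]]]'
python3 -c "
from mid import *
go(tcpm+[0,0,.1],Rm);go(tcpm,Rm);print(arm.get_state()['joint_pos'].round(2))"
```

```text
clock: 6.58
position: [0.5966, -0.1412, 0.1459]
tcp_rot: [0.251, 2.358, -0.107]
contact_force: [-0.1, -0.8, -2.7]
width: 0.711
grasp_force: 56.2
shift [-0.0077 -0.004   0.0032] turn [ 0.0066 -0.0122  0.0123]
shift [ 0.0621 -0.0036  0.0747] turn [ 0.0066 -0.0122  0.0123]
[ 1.07 -0.06 -0.87  2.29 -0.2   0.12  1.73]
```

```bash
python3 -m creep '[[[-1,0.015,0,0.02,0.007,-0.012,0.012],[-1,0.03,-0.004,0.04,0.007,-0.012,0.012],[-1,0.045,-0.004,0.058,0.007,-0.012,0.012],[-1,0.055,-0.004,0.068,0.007,-0.012,0.012],[-1,0.055,-0.004,0.068,0.007,-0.012,0.012],[-1,0.055,-0.004,0.068,0.007,-0.012,0.012]]]'
python3 -c "
from mid import *
go(tcpm,Rm);print(arm.get_state()['joint_pos'].round(2))
c=capture('side');np.savez('pics/s4.npz',**c);W=pts(c)
T=np.linalg.inv(c['cam_to_world']);p=T[:3,:3]@(MID+[0,0,.05])+T[:3,3];q=c['camera_matrix']@p;u,v=(q[:2]/q[2]).astype(int);print(u,v)
a=c['pixels'][max(v-75,0):v+75,max(u-100,0):u+100];cv2.imwrite('pics/s4.png',cv2.resize(a,None,fx=4,fy=4,interpolation=cv2.INTER_CUBIC))"
```

```text
clock: 7.08
position: [0.5789, -0.1598, 0.0957]
tcp_rot: [0.288, 2.419, -0.164]
contact_force: [-0.2, 0.5, -1.3]
width: 0.714
grasp_force: 56.2
shift [0.0145 0.0206 0.048 ] turn [-0.0475 -0.0749  0.0098]
[ 1.15  0.06 -0.96  2.31  0.9   0.14  0.68]
338 242
```

View pics/s4.png

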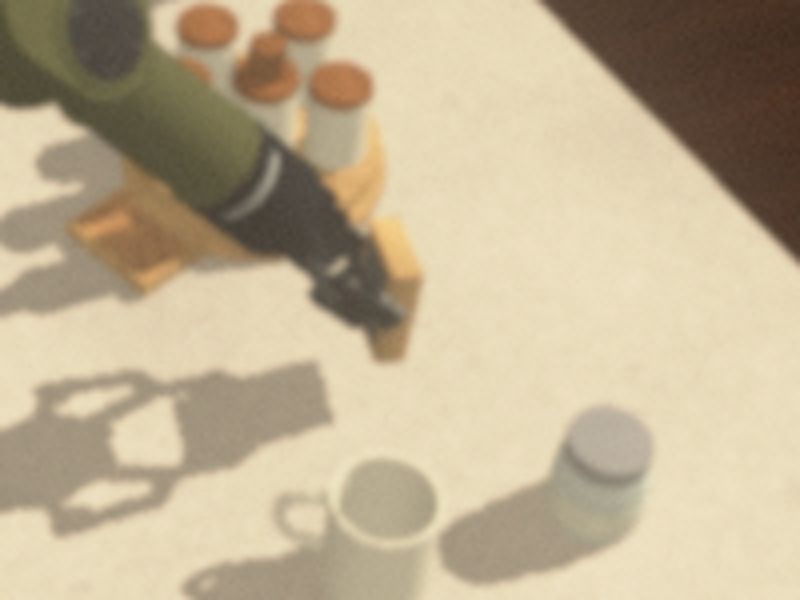

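The side view shows the board gripped and roughly upright at (395,290), clear of everything. The wrist is near its straight singularity (q6≈0.1), so I'll stand it farther out.

```bash
sed -i 's/MID=.*/MID=np.array([.70,-.15,.0])/' mid.py; python3 -c "
from mid import *
go(tcpm+[0,0,.06],Rm)"
```

```text
shift [-0.0929  0.0413  0.058 ] turn [-0.0485 -0.0767  0.0101]
```

```bash
python3 -m creep '[[[-1,-0.03,0.01,0.01,0,0,0],[-1,-0.05,0.02,0.03,-0.02,-0.03,0],[-1,-0.07,0.03,0.045,-0.04,-0.06,0.01],[-1,-0.093,0.041,0.058,-0.048,-0.077,0.01],[-1,-0.093,0.041,0.058,-0.048,-0.077,0.01],[-1,-0.093,0.041,0.058,-0.048,-0.077,0.01],[-1,-0.093,0.041,0.058,-0.048,-0.077,0.01],[-1,-0.093,0.041,0.058,-0.048,-0.077,0.01]]]'
python3 -c "
from mid import *
go(tcpm+[0,0,.06],Rm);go(tcpm,Rm);print(arm.get_state()['joint_pos'].round(2))"
```

```text
clock: 7.8
position: [0.6938, -0.1458, 0.1116]
tcp_rot: [0.263, 2.341, -0.111]
contact_force: [0.1, -0.8, -1.4]
width: 0.712
grasp_force: 56.3
shift [ 0.002  -0.0011  0.0015] turn [0.0007 0.0029 0.0026]
shift [ 0.0446 -0.001   0.0438] turn [0.0007 0.0029 0.0026]
[ 0.84  0.27 -0.75  2.12  1.46  0.21  0.16]
```

```bash
python3 -m creep '[[[-1,0.008,0,0.008,0,0,0],[-1,0.016,-0.001,0.016,0,0,0],[-1,0.024,-0.001,0.024,0,0.003,0.003],[-1,0.032,-0.001,0.032,0,0.003,0.003],[-1,0.038,-0.001,0.038,0,0.003,0.003],[-1,0.038,-0.001,0.038,0,0.003,0.003],[-1,0.038,-0.001,0.038,0,0.003,0.003]]]'
python3 -c "
from mid import *
go(tcpm,Rm);print(arm.get_state()['joint_pos'].round(2))
W=pts(capture('side'));m=(abs(W[...,0]-.7)<.06)&(abs(W[...,1]+.15)<.06)
c=capture('side');a=c['pixels'];q=W[m&(W[...,2]>.004)]
print(len(q),np.percentile(q,[2,50,98],axis=0).round(3))"
```

```text
clock: 8.38
position: [0.6938, -0.1471, 0.0581]
tcp_rot: [0.266, 2.344, -0.11]
contact_force: [0.7, 0.3, -0.9]
width: 0.711
grasp_force: 56.3
shift [0.0068 0.0002 0.0059] turn [0.0008 0.     0.0002]
[ 0.83  0.39 -0.75  2.13  1.93  0.28 -0.26]
627 [[ 0.642 -0.2    0.004]
 [ 0.688 -0.166  0.084]
 [ 0.734 -0.103  0.129]]
```

```bash
python3 -m creep '[[[-1,0.002,0,0.002,0,0,0],[-1,0.004,0,0.004,0,0,0],[-1,0.004,0,0.004,0,0,0],[-1,0.005,0,0.005,0,0,0],[-1,0.005,0,0.005,0,0,0]]]'; python3 -m creep '[[[-1,0.001,0,0.001,0,0,0],[-1,0.0015,0,0.0015,0,0,0],[-1,0.0015,0,0.0015,0,0,0]]]'
```

```text
clock: 8.9
position: [0.6948, -0.1462, 0.0512]
tcp_rot: [0.264, 2.343, -0.109]
contact_force: [-0.4, -0.8, -1.9]
width: 0.711
grasp_force: 56.3
clock: 9.15
position: [0.696, -0.1465, 0.0508]
tcp_rot: [0.264, 2.34, -0.111]
contact_force: [-1.3, 0.4, 3.7]
width: 0.712
grasp_force: 56.7
```

```bash
python3 -m creep '[[[-1,0.0005,0,0.0005,0,0,0],[-1,0.001,0,0.001,0,0,0],[-1,0.001,0,0.001,0,0,0]]]'; python3 -c "
from mid import *
c=capture('side');a=c['pixels'];cv2.imwrite('pics/s5.png',cv2.resize(a[185:275,310:430],None,fx=5,fy=5,interpolation=cv2.INTER_CUBIC))"
```

```text
clock: 9.4
position: [0.6968, -0.1466, 0.0507]
tcp_rot: [0.263, 2.338, -0.112]
contact_force: [-3.6, -0.6, 9.6]
width: 0.71
grasp_force: 57.2
```

View pics/s5.png

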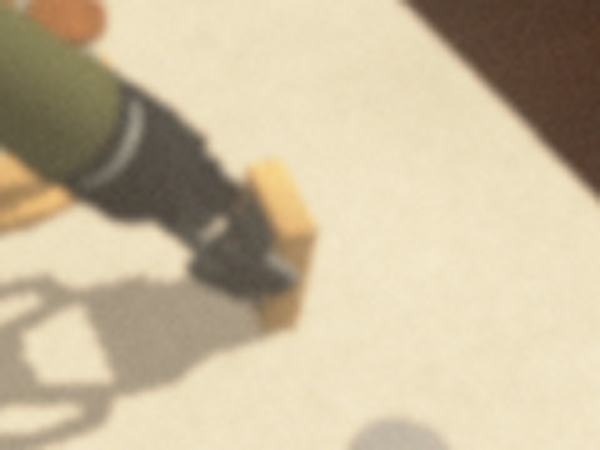

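The board is upright on the counter, base at (275,325). I'll release it gently and back off.

```bash
python3 -m creep '[[[0.5,0,0,0,0,0,0],[0.55,0,0,0,0,0,0],[0.7,0,0,0,0,0,0],[0.85,0,0,0,0,0,0],[1,0,0,0,0,0,0],[1,0,0,0,0,0,0],[1,0,0,0,0,0,0]]]'; python3 -m creep '[[[1,0,0,-0.005,0,0,0],[1,0,0,-0.015,0,0,0],[1,0,0,-0.035,0,0,0],[1,0,0,-0.06,0,0,0],[1,0,0,-0.09,0,0,0],[1,0,0,-0.12,0,0,0],[1,0,0,-0.15,0,0,0],[1,0,0,-0.15,0,0,0]]]'
cat > up.py <<'E'
from mid import *
def top(zlo=.08,zhi=.1,C=(.7,-.15)):
    out=[]
    for n in("top","side"):
        W=pts(capture(n));m=(abs(W[...,0]-C[0])<.05)&(abs(W[...,1]-C[1])<.05)&(W[...,2]>zlo)&(W[...,2]<zhi)
        q=W[m]
        if len(q)>8: print(n,len(q),"z",np.median(q[:,2]).round(4),[np.round(t,4) for t in cv2.minAreaRect(q[:,:2].astype(np.float32))])
E
python3 -c "
from up import *
top()
Rd=frame([0,0,-1],s2)
go([.7,-.15,.2],Rd);go([.7,-.15,.2],frame([0,0,-1],-s2));print(arm.get_state()['joint_pos'].round(2))"
```

```text
clock: 10.03
position: [0.6948, -0.1463, 0.0478]
tcp_rot: [0.264, 2.343, -0.109]
contact_force: [0.1, -0.0, 0.4]
width: 0.999
grasp_force: 0.0
clock: 10.7
position: [0.6153, -0.1327, 0.1181]
tcp_rot: [0.267, 2.365, -0.124]
contact_force: [-0.1, -0.6, -1.0]
width: 1.001
grasp_force: 0.0
top 146 z 0.0899 [array([ 0.7031, -0.1482]), array([0.0623, 0.0278]), np.float64(77.3538)]
side 154 z 0.0899 [array([ 0.7018, -0.1476]), array([0.0663, 0.027 ]), np.float64(77.7791)]
shift [-0.1188  0.0017  0.0008] turn [0.5888 0.6087 1.4867]
shift [-0.1188  0.0017  0.0008] turn [-0.6087  0.5888 -1.4865]
[ 0.82  0.05 -0.7   2.27  1.04  0.12  0.49]
```

```bash
python3 -m creep '[[[1,-0.028,0,-0.028,0,0,0],[1,-0.056,0,-0.056,0,0,0],[1,-0.07,0,-0.07,0.2,0.2,0.5],[1,-0.07,0,-0.07,0.3,0.3,0.75],[1,-0.07,0,-0.07,0.3,0.3,0.75],[1,-0.07,0,-0.07,0.3,0.3,0.75],[1,-0.07,0,-0.07,0.3,0.3,0.75],[1,-0.07,0,-0.07,0.3,0.3,0.75],[1,-0.07,0,-0.07,0.3,0.3,0.75],[1,-0.07,0,-0.07,0.3,0.3,0.75]]]'
cat > rg.py <<'E'
from up import *
g2=np.radians(-12.5);s3=np.array([np.cos(g2),np.sin(g2),0]);Rd=frame([0,0,-1],s3);B=np.array([.7025,-.148,0])
E
python3 -c "
from rg import *
go(B+[0,0,.2],Rd);print(arm.get_state()['joint_pos'].round(2))"
```

```text
clock: 11.63
position: [0.62, -0.134, 0.2171]
tcp_rot: [1.377, 2.354, -0.079]
contact_force: [-0.4, -0.7, 0.5]
width: 1.0
grasp_force: 0.0
shift [-0.0405  0.06    0.0453] turn [0.2925 0.3099 0.7194]
[ 0.9   0.14 -0.91  1.84  0.45  0.93  0.3 ]
```

```bash
python3 -m creep '[[[1,0,0,0,0.293,0.31,0.719],[1,0,0,0,0.293,0.31,0.719],[1,0,0,0,0.293,0.31,0.719],[1,0,0,0,0.293,0.31,0.719],[1,-0.02,0.03,0.02,0.293,0.31,0.719],[1,-0.04,0.06,0.045,0.293,0.31,0.719],[1,-0.04,0.06,0.045,0.293,0.31,0.719],[1,-0.04,0.06,0.045,0.293,0.31,0.719],[1,-0.04,0.06,0.045,0.293,0.31,0.719],[1,-0.04,0.06,0.045,0.293,0.31,0.719]]]'
python3 -c "
from rg import *
go(B+[0,0,.078],Rd);print(arm.get_state()['joint_pos'].round(2))"
```

```text
clock: 12.47
position: [0.7002, -0.1445, 0.1999]
tcp_rot: [2.44, 1.977, -0.004]
contact_force: [-0.4, 0.7, 1.3]
width: 1.003
grasp_force: 0.0
shift [-0.0026  0.003   0.1219] turn [-0.0005  0.0027  0.0097]
[ 0.66  0.59 -0.76  1.3   0.4   1.41 -0.29]
```

```bash
python3 -m creep '[[[1,-0.002,0.002,0.03,0,0.003,0.01],[1,-0.003,0.003,0.06,0,0.003,0.01],[1,-0.003,0.003,0.09,0,0.003,0.01],[1,-0.003,0.003,0.115,0,0.003,0.01],[1,-0.003,0.003,0.13,0,0.003,0.01],[1,-0.003,0.003,0.13,0,0.003,0.01]]]'
python3 -m creep '[[[-1,0,0,0,0,0,0],[-1,0,0,0,0,0,0],[-1,0,0,0,0,0,0],[-1,0,0,0,0,0,0],[-1,0,0,0,0,0,0],[-1,0,0,0,0,0,0],[-1,0,0,0,0,0,0],[-1,0,0,0,0,0,0],[-1,0,0,0,0,0,0],[-1,0,0,0,0,0,0]]]' 40
python3 -m creep '[[[-1,0,0,-0.02,0,0,0],[-1,0,0,-0.05,0,0,0],[-1,0,0,-0.09,0,0,0],[-1,0,0,-0.12,0,0,0],[-1,0,0,-0.15,0,0,0],[-1,0,0,-0.15,0,0,0]]]'
cat > fin.py <<'E'
from rg import *
A=np.array([.603,.074,0]);
Rl=frame([0,0,-1],s_)
E
python3 -c "
from fin import *
s=arm.get_state();print(s['position'],s['grasp_force'],s['joint_pos'].round(2))
top(s['position'][2]-.02,s['position'][2]+.04,s['position'])
W=pts(capture('side'));m=(abs(W[...,0]-.7)<.06)&(abs(W[...,1]+.15)<.06)&(W[...,2]>.02);print('lowest',np.percentile(W[m][:,2],[1,5]))
go(LED-.0*s_+[0,0,.22],Rl)"
```

```text
clock: 12.97
position: [0.6998, -0.1483, 0.0673]
tcp_rot: [-2.447, -1.964, 0.005]
contact_force: [-1.2, 0.0, -0.7]
width: 0.999
grasp_force: 0.0
clock: 13.8
position: [0.7034, -0.1487, 0.0703]
tcp_rot: [-2.45, -1.963, -0.003]
contact_force: [-0.1, -0.6, 5.2]
width: 0.274
grasp_force: 41.0
clock: 14.3
position: [0.7055, -0.1488, 0.2262]
tcp_rot: [2.449, 1.962, 0.011]
contact_force: [0.5, 0.4, -0.9]
width: 0.274
grasp_force: 40.2
[ 0.70546389 -0.14876966  0.22616499] 40.2133172750473 [ 0.66  0.58 -0.77  1.25  0.39  1.44 -0.28]
top 109 z 0.2429 [array([ 0.6933, -0.1424]), array([0.0632, 0.0368]), np.float64(63.4447)]
side 368 z 0.242 [array([ 0.705, -0.158]), array([0.0557, 0.0716]), np.float64(42.6268)]
lowest [0.16334413 0.20884836]
shift [ 0.1262 -0.2677 -0.0158] turn [-0.0034 -0.0034 -0.5217]
```

```bash
python3 -m creep '[[[-1,0,-0.04,0,0,0,0],[-1,0,-0.08,0,0,0,0],[-1,0,-0.12,0,0,0,0],[-1,0,-0.16,0,0,0,0],[-1,0,-0.2,0,0,0,-0.1],[-1,0,-0.24,0,0,0,-0.2],[-1,0.03,-0.26,0,0,0,-0.3],[-1,0.06,-0.268,0,0,0,-0.4],[-1,0.09,-0.268,0,0,0,-0.52],[-1,0.126,-0.268,0,0,0,-0.52]]]'
python3 -m creep '[[[-1,0,0,0,0,0,0],[-1,0,0,0,0,0,0]]]'
python3 -c "
from fin import *
go(LED+[0,0,.15],Rl);print(arm.get_state()['joint_pos'].round(2))
c=capture('top');np.savez('pics/t6.npz',**c);w=capture('wrist');np.savez('pics/w6.npz',**w);cv2.imwrite('pics/w6.png',w['pixels'])"
```

```text
clock: 15.28
position: [0.4667, 0.0313, 0.2182]
tcp_rot: [-1.861, -2.526, 0.004]
contact_force: [1.0, -1.2, -1.2]
width: 0.267
grasp_force: 40.5
clock: 15.45
position: [0.4675, 0.0344, 0.2185]
tcp_rot: [-1.855, -2.528, -0.001]
contact_force: [-0.3, -1.1, -1.7]
width: 0.27
grasp_force: 40.6
shift [-0.0024  0.0006  0.0535] turn [-0.0032 -0.0053  0.0025]
[ 0.95 -0.03 -1.04  1.88 -0.03  1.28  0.22]
```

View pics/w6.png

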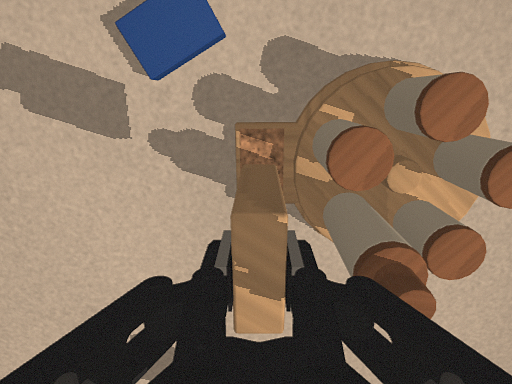

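The wrist view shows the cork patch and ledge at about (262,145), partly behind the board, with the board's sides parallel to the ledge. I'll do a quick check of the ledge edges and axis in this view.

```bash
python3 -c "
from fin import *
c=dict(np.load('pics/w6.npz'));W=pts(c);hsv=cv2.cvtColor(c['pixels'],cv2.COLOR_BGR2HSV)
v,u=np.mgrid[:384,:512];print(hsv[145,258],hsv[128,245],hsv[100,50],hsv[100,250],hsv[60,90])
Z=W[...,2]
m=(u>220)&(u<300)&(v>110)&(v<205)&(Z>.007)&(Z<.025)
D=(W-A);a=-(D@s_);b=D@np.array([-s_[1],s_[0],0])
print('ledge front: a max pct',np.percentile(a[m],[90,95,99]),'b left',np.percentile(b[m],[95,99]),Z[m].mean(),m.sum())
# left edge line by row band and front edge direction
e=W[m&(a>.12)][:,:2];print(cv2.minAreaRect(e.astype(np.float32)))
for lo,hi in((-.048,-.02),(0,.02),(.02,.045)):
    k=m&(b>lo)&(b<hi)
    if k.sum()>20:print(lo,np.percentile(a[k],98))
k=(Z>.034)&(Z<.046)&(u>280);q=W[k][:,:2]
from scipy.optimize import least_squares
h=cv2.convexHull(q.astype(np.float32))[:,0];
r=least_squares(lambda p:np.maximum(np.hypot(*(h-p).T),0)-.105,[.6,.07],loss='soft_l1',f_scale=.002);print('axis',r.x,len(h),np.abs(r.fun).mean())
"
```

```text
[ 13 132 159] [ 13 120 119] [ 15  63 130] [ 17  67 130] [ 16  68 180]
ledge front: a max pct [0.16306771 0.16687802 0.1693102 ] b left [0.04528907 0.04692615] 0.015842725363745886 3266
((0.4614677131175995, 0.041008174419403076), (0.05001656338572502, 0.07261006534099579), 17.5512638092041)
-0.048 0.1684348897464076
0 0.16847236184388434
0.02 0.16844234395747693
axis [0.60310372 0.07376362] 46 0.0005287448028035843
```

```bash
python3 -m creep '[[[-1,-0.002,0.001,0.025,0,0,0],[-1,-0.002,0.001,0.05,0,0,0],[-1,-0.002,0.001,0.075,0,0,0],[-1,-0.002,0.001,0.1,0,0,0],[-1,-0.002,0.001,0.115,0,0,0],[-1,-0.002,0.001,0.122,0,0,0],[-1,-0.002,0.001,0.122,0,0,0],[-1,-0.002,0.001,0.122,0,0,0]]]'; python3 -c "
from fin import *
go(LED+[0,0,.0703],Rl)"
```

```text
clock: 16.22
position: [0.4699, 0.0305, 0.098]
tcp_rot: [-1.864, -2.524, -0.002]
contact_force: [0.5, 0.3, -0.8]
width: 0.276
grasp_force: 40.5
shift [ 0.0023 -0.0007  0.0127] turn [-0.0014 -0.0043 -0.0032]
```

```bash
python3 -m creep '[[[-1,0.001,0,0.004,0,0,0],[-1,0.001,0,0.008,0,0,0],[-1,0.001,0,0.01,0,0,0],[-1,0.001,0,0.01,0,0,0]]]'; python3 -m creep '[[[-1,0,0,0.001,0,0,0],[-1,0,0,0.002,0,0,0],[-1,0,0,0.002,0,0,0]]]'; python3 -c "
from fin import *
go(LED+[0,0,.0853-.015],Rl)"
```

```text
clock: 16.55
position: [0.4695, 0.032, 0.0879]
tcp_rot: [-1.862, -2.526, -0.002]
contact_force: [0.0, -0.1, -1.3]
width: 0.276
grasp_force: 40.5
clock: 16.8
position: [0.4696, 0.0321, 0.0859]
tcp_rot: [-1.862, -2.526, -0.002]
contact_force: [0.9, 0.2, -1.6]
width: 0.276
grasp_force: 40.5
shift [ 0.0007 -0.0009  0.0006] turn [-0.001  -0.0036 -0.0018]
```

```bash
python3 -m creep '[[[-1,0,0,0.001,0,0,0],[-1,0,0,0.0015,0,0,0],[-1,0,0,0.0015,0,0,0]]]';  python3 -m creep '[[[-1,0,0,0.0007,0,0,0],[-1,0,0,0.001,0,0,0],[-1,0,0,0.001,0,0,0]]]'
```

```text
clock: 17.05
position: [0.4699, 0.0323, 0.0853]
tcp_rot: [-1.862, -2.526, -0.002]
contact_force: [-2.4, -0.1, 6.3]
width: 0.273
grasp_force: 41.5
clock: 17.3
position: [0.47, 0.0323, 0.0852]
tcp_rot: [-1.862, -2.526, -0.0]
contact_force: [-5.9, 0.5, 15.6]
width: 0.278
grasp_force: 43.0
```

```bash
python3 -m creep '[[[-1,0,0,-0.001,0,0,0],[-0.4,0,0,-0.001,0,0,0],[-0.3,0,0,-0.001,0,0,0],[-0.15,0,0,-0.001,0,0,0],[0,0,0,-0.001,0,0,0],[0.05,0,0,-0.001,0,0,0],[0.05,0,0,-0.001,0,0,0]]]'; python3 -m creep '[[[0.05,0,0,-0.02,0,0,0],[0.05,0,0,-0.05,0,0,0],[0.05,0,0,-0.09,0,0,0],[0.05,0,0,-0.13,0,0,0],[0.05,0,0,-0.17,0,0,0],[0.05,0,0,-0.17,0,0,0],[0.05,0,0,-0.17,0,0,0]]]'
cat > kn.py <<'E'
from fin import *
s=arm.get_state();print(s['position'],s['joint_pos'].round(2))
top(.095,.115,LED)
for n in("top","side"):
    W=pts(capture(n));m=(W[...,2]>.19)&(W[...,2]<.205)&(np.hypot(W[...,0]-A[0],W[...,1]-A[1])<.1)
    if m.sum()>5:
        p=W[m].mean(0);d=p-A;print(n,"knob",m.sum(),p,np.hypot(d[0],d[1]),"deg",np.degrees(np.arctan2(d[1],d[0])))
E
python3 kn.py
```

```text
clock: 17.88
position: [0.4696, 0.0322, 0.0844]
tcp_rot: [-1.862, -2.526, -0.002]
contact_force: [-0.0, 1.0, -0.0]
width: 0.523
grasp_force: 0.0
clock: 18.47
position: [0.4714, 0.0316, 0.2567]
tcp_rot: [1.864, 2.527, 0.004]
contact_force: [-0.0, 1.0, -0.3]
width: 0.524
grasp_force: 0.0
[0.4714371  0.03155535 0.2566717 ] [ 0.99 -0.07 -1.06  1.82 -0.06  1.35  0.25]
side 168 z 0.105 [array([0.4911, 0.0392]), array([0.0716, 0.0656]), np.float64(18.6172)]
side knob 64 [0.57293529 0.01004643 0.19678339] 0.07066785233895782 deg -115.17831948237257
```

The board stands on the ledge (top at 105 mm, near plan). The knob is at -115.2° and the front at -162.7°, so I need to turn it 47.5° clockwise. Going above the knob now.

```bash
cat > kg.py <<'E'
from h import *
import sys
A=np.array([.603,.074,0])
def kp(deg,z):
    t=np.radians(deg);return A+[.068*np.cos(t),.068*np.sin(t),z],frame([0,0,-1],[-np.sin(t),np.cos(t),0])
if __name__=="__main__":
    for a in sys.argv[2:]: print(a,end=' ');go(*kp(float(a),float(sys.argv[1])))
    print(arm.get_state()['joint_pos'].round(2))
E
python3 kg.py .25 -115.2
```

```text
-115.2 shift [-0.0494  0.0948  0.0023] turn [-0.0052 -0.0037  0.7401]
[ 0.99 -0.06 -1.06  1.83 -0.06  1.35  0.25]
```

```bash
python3 -m creep '[[[0.4,-0.016,0.03,0,0,0,0.25],[0.4,-0.033,0.063,0,0,0,0.5],[0.4,-0.05,0.095,0,0,0,0.74],[0.4,-0.05,0.095,0,0,0,0.74],[0.4,-0.05,0.095,0,0,0,0.74],[0.4,-0.05,0.095,0,0,0,0.74],[0.4,-0.05,0.095,0,0,0,0.74],[0.4,-0.05,0.095,0,0,0,0.74]]]' 
python3 kg.py .182 -115.2; python3 -c "
from h import *
w=capture('wrist');cv2.imwrite('pics/w7.png',w['pixels'])
W=pts(w);m=(W[...,2]>.19)&(W[...,2]<.203)&(np.hypot(W[...,0]-.573,W[...,1]-.0125)<.035)
print(m.sum(),W[m].mean(0) if m.any() else '', cv2.minEnclosingCircle(W[m][:,:2].astype(np.float32)) if m.any() else '')"
```

```text
clock: 19.33
position: [0.5748, 0.0124, 0.2521]
tcp_rot: [-2.647, -1.68, 0.003]
contact_force: [-0.0, -0.2, -0.4]
width: 0.7
grasp_force: 0.0
-115.2 shift [-0.0003 -0.0002  0.0701] turn [-0.007  -0.0019  0.0001]
[ 0.77  0.29 -0.99  1.6   0.24  1.39 -0.69]
1415 [0.57517553 0.0138083  0.19711409] ((0.5747877359390259, 0.012581824325025082), 0.015023166313767433)
```

View pics/w7.png

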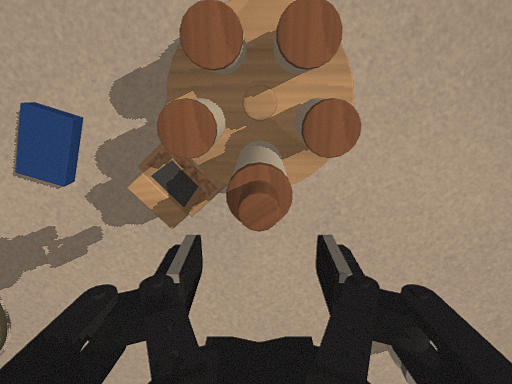

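The wrist view shows the knob at (258,210), centred on the gripper. The board stands on the ledge at (175,190). I'll descend and grip the knob.

```bash
python3 -m creep '[[[0.4,0,0,0.025,0,0,0],[0.4,0,0,0.05,0,0,0],[0.4,0,0,0.065,0,0,0],[0.4,0,0,0.07,0,0,0],[0.4,0,0,0.07,0,0,0],[-1,0,0,0.07,0,0,0],[-1,0,0,0.07,0,0,0],[-1,0,0,0.07,0,0,0],[-1,0,0,0.07,0,0,0],[-1,0,0,0.07,0,0,0]]]' 40
python3 -m creep '[[[-1,0,0,0,0,0,0],[-1,0,0,0,0,0,0],[-1,0,0,0,0,0,0]]]'
python3 kg.py .182 -115.2 -120 -125 -130 -135 -139 -144 -149 -154 -158 -162.7
```

```text
clock: 20.22
position: [0.5759, 0.0124, 0.1856]
tcp_rot: [-2.65, -1.682, -0.002]
contact_force: [-2.4, -0.4, 6.3]
width: 0.332
grasp_force: 41.1
clock: 20.47
position: [0.5759, 0.0125, 0.1857]
tcp_rot: [-2.65, -1.683, -0.002]
contact_force: [-2.3, 0.0, 6.1]
width: 0.331
grasp_force: 41.1
-115.2 shift [-0.0008 -0.0017  0.0037] turn [-0.0014 -0.0025  0.0004]
-120 shift [-0.0006 -0.0074  0.0037] turn [-0.0015 -0.0024  0.0842]
-125 shift [ 0.0002 -0.0133  0.0037] turn [-0.0016 -0.0023  0.1715]
-130 shift [ 0.0015 -0.0191  0.0037] turn [-0.0017 -0.0023  0.2587]
-135 shift [ 0.0032 -0.0247  0.0037] turn [-0.0018 -0.0022  0.346 ]
-139 shift [ 0.005  -0.0291  0.0037] turn [-0.0019 -0.0021  0.4158]
-144 shift [ 0.0076 -0.0345  0.0037] turn [-0.002  -0.0021  0.5031]
-149 shift [ 0.0107 -0.0395  0.0037] turn [-0.0021 -0.002   0.5903]
-154 shift [ 0.0142 -0.0443  0.0038] turn [-0.0022 -0.0019  0.6776]
-158 shift [ 0.0173 -0.0479  0.0038] turn [-0.0022 -0.0018  0.7474]
-162.7 shift [ 0.0213 -0.0518  0.0038] turn [-0.0023 -0.0017  0.8294]
[ 0.75  0.34 -0.97  1.69  0.29  1.27 -0.73]
```

```bash
python3 -m creep '[[[-1,0,0,-0.002,0,0,0],[-1,0.0003,-0.006,-0.002,0,0,0.087],[-1,0.001,-0.012,-0.002,0,0,0.175],[-1,0.0023,-0.0176,-0.002,0,0,0.262],[-1,0.0041,-0.0233,-0.002,0,0,0.349],[-1,0.0064,-0.0287,-0.002,0,0,0.436],[-1,0.0091,-0.034,-0.002,0,0,0.524],[-1,0.0123,-0.039,-0.002,0,0,0.611],[-1,0.0159,-0.0437,-0.002,0,0,0.698],[-1,0.0199,-0.0481,-0.002,0,0,0.785]]]' 60
python3 -m creep '[[[-1,0,0,0,0,0,0],[-1,0,0,0,0,0,0]]]'
python3 kg.py .186 -162.7; python3 kn.py
```

```text
clock: 21.3
position: [0.5398, 0.0506, 0.1858]
tcp_rot: [-3.093, -0.534, 0.003]
contact_force: [1.3, 0.4, -4.3]
width: 0.331
grasp_force: 61.1
clock: 21.47
position: [0.54, 0.0503, 0.1858]
tcp_rot: [-3.091, -0.544, 0.003]
contact_force: [0.0, 0.8, -5.0]
width: 0.328
grasp_force: 61.0
-162.7 shift [-0.0006 -0.0039 -0.0002] turn [-0.0035  0.0016  0.0465]
[ 0.65  0.22 -0.89  1.77  0.18  1.24 -1.5 ]
[0.53996018 0.05033472 0.18580656] [ 0.65  0.22 -0.89  1.77  0.18  1.24 -1.5 ]
top 47 z 0.1054 [array([0.4837, 0.059 ]), array([0.0655, 0.0191]), np.float64(17.8631)]
side 164 z 0.1055 [array([0.4884, 0.038 ]), array([0.0655, 0.0648]), np.float64(19.0351)]
side knob 85 [0.53674734 0.04764845 0.19736334] 0.07130090387494403 deg -158.31014437340602
```

Now the last ~2.7°, then a look at the result.

```bash
python3 -m creep '[[[-1,0,-0.0015,0,0,0,0.02],[-1,-0.0003,-0.003,0,0,0,0.04],[-1,-0.0005,-0.0039,0.0005,0,0,0.046],[-1,-0.0005,-0.0039,0.0005,0,0,0.046],[-1,-0.0005,-0.0039,0.0005,0,0,0.046]]]' 60
python3 kg.py .186 -162.7; python3 kn.py
python3 - <<'E'
from fin import *
c=capture("side");W=pts(c)
a=c["pixels"][135:255,235:365];cv2.imwrite("pics/s8.png",cv2.resize(a,None,fx=5,fy=5,interpolation=cv2.INTER_CUBIC))
m=(W[...,2]>.1)&(W[...,2]<.112);D=W-LED;al=D@s_;b=D@np.array([-s_[1],s_[0],0]);m&=(abs(al)<.03)&(abs(b)<.045)
print("board top: along",np.percentile(al[m],[2,98]),"lat",np.percentile(b[m],[2,98]),m.sum())
E
```

```text
clock: 22.08
position: [0.5388, 0.0537, 0.1858]
tcp_rot: [-3.103, -0.468, 0.002]
contact_force: [2.4, -2.4, -8.4]
width: 0.328
grasp_force: 60.7
-162.7 shift [-0.0006 -0.0003 -0.0002] turn [-0.0032  0.0005 -0.0026]
[ 0.64  0.22 -0.88  1.77  0.18  1.23 -1.56]
[0.53875788 0.05371464 0.18582178] [ 0.64  0.22 -0.88  1.77  0.18  1.23 -1.56]
top 38 z 0.1044 [array([0.4837, 0.0619]), array([0.0676, 0.0149]), np.float64(16.9219)]
side 170 z 0.1047 [array([0.489 , 0.0394]), array([0.0665, 0.0655]), np.float64(18.0279)]
side knob 87 [0.53498966 0.05008848 0.19740489] 0.07209138472143439 deg -160.62901147879947
board top: along [-0.01092223  0.01369719] lat [-0.03086363  0.02996471] 125
```

View pics/s8.png

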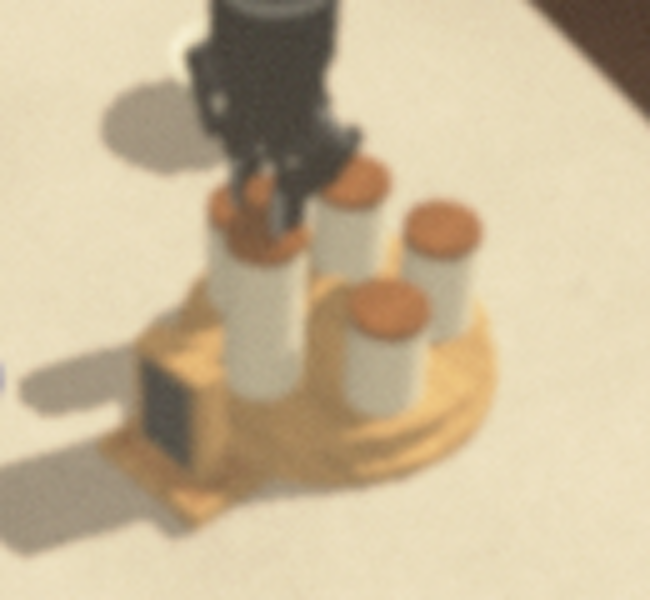

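The side view shows the board upright on the cork at (175,410), face to the front. The tall jar is right behind it at (265,320), with its knob held in the gripper. I'll settle briefly and hand in.

```bash
python3 -m creep '[[[-1,0,0,0.001,0,0,0],[-1,0,0,0.001,0,0,0],[-1,0,0,0.001,0,0,0],[-1,0,0,0.001,0,0,0],[-1,0,0,0.001,0,0,0],[-1,0,0,0.001,0,0,0]]]' 60; python3 kg.py .186 -162.7; python3 -c "
from station import workorder
print(workorder.sign_off())"
```

```text
clock: 22.83
position: [0.5388, 0.0537, 0.1857]
tcp_rot: [-3.104, -0.468, 0.002]
contact_force: [-1.5, -5.1, 5.3]
width: 0.327
grasp_force: 62.0
-162.7 shift [-0.0006 -0.0003 -0.0003] turn [-0.0026  0.0006 -0.0025]
[ 0.64  0.22 -0.88  1.77  0.18  1.23 -1.56]
the job is handed in; nothing more can be done
None
```

The job is handed in at 22.8 s, result not shown: by my measurements the slate board stands within about 2 mm of the cork's middle, and the tall jar is at the front, its knob held at about 60 N; the mug, bowl and squat jar were not touched.

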